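# Shim the rocking corner of a jig plate

### The job

The plywood jig plate on the joinery bench rocks at one corner. Press its corners with a fingertip to find the one that goes down, then press that corner's shim in under the plate until its end is flush with the plate's edge, and press the corner once more to make sure that it is firm. Push only, do not pick anything up; leave the other three shims and everything else on the bench where they lie.

Things in the scene. Friction and masses are not known exactly. Their poses are not given: they have to be found in the camera images.
- bearers: Two dark wooden bearers, each 46 wide, 330 long, 24 high, fixed on the bench under the jig plate. Origin on the bench under the jig's centre, z up. Near bearer's centre line x = -65, far one's x = +65; they run along y, +y = left. They project 50 beyond the plate's left and right edges as ledges. All x, y below are in this frame, in mm; yaw within 15 degrees of the robot's.
- jigplate: The plywood jig plate, 180 (x) by 230 (y) by 18 thick, edges along the bearers' axes; origin at the centre of its underside, 30 above the bench (6 above the bearers). Bolted down through its middle; packers hidden under it, about 15 in from its left and right edges, carry three corners and do not give (under 1 mm). At the fourth, any of the four, the packer is missing.
- plate_top (a point): Centre of the plate's top, 48 above the bench. The rocking corner goes down about 1.8 mm per newton, meets the bearer after 6 mm (3 to 4 N), and springs back level when let go. On the plate: a hex bolt at the centre, a wooden fence 150 long, 30 high at y = +55, a toggle clamp up to 65 high about x = +12, y = -80 to +30. The corners are bare.
- corner_near_left (a point): Point on the plate's top at its near left corner, 15 in from both edges (x = -75, y = +100 in the bearers' frame), a good spot to press; 48 above the bench when the plate is level. It moves with the plate.
- corner_near_right (a point): Point on the plate's top at its near right corner, 15 in from both edges (x = -75, y = -100 in the bearers' frame), a good spot to press; 48 above the bench when the plate is level. It moves with the plate.
- corner_far_left (a point): Point on the plate's top at its far left corner, 15 in from both edges (x = +75, y = +100 in the bearers' frame), a good spot to press; 48 above the bench when the plate is level. It moves with the plate.
- corner_far_right (a point): Point on the plate's top at its far right corner, 15 in from both edges (x = +75, y = -100 in the bearers' frame), a good spot to press; 48 above the bench when the plate is level. It moves with the plate.
- shim_near_left_mid (a point): Centre of the near left corner's loose shim: pale wood, 30 (x) by 36 (y) by 5.5 thick, 12 g, flat on the near bearer (underside 24 above the bench), 4 to 10 off the plate's left edge, bevelled nose to the plate. Pressed along -y on its square end it slides under the plate; flush, its centre is at x = -65, y = +97, and the finger meets the plate's edge. A packer would stop it half-way.
- shim_near_right_mid (a point): Centre of the near right corner's loose shim: pale wood, 30 (x) by 36 (y) by 5.5 thick, 12 g, flat on the near bearer (underside 24 above the bench), 4 to 10 off the plate's right edge, bevelled nose to the plate. Pressed along +y on its square end it slides under the plate; flush, its centre is at x = -65, y = -97, and the finger meets the plate's edge. A packer would stop it half-way.
- shim_far_left_mid (a point): Centre of the far left corner's loose shim: pale wood, 30 (x) by 36 (y) by 5.5 thick, 12 g, flat on the far bearer (underside 24 above the bench), 4 to 10 off the plate's left edge, bevelled nose to the plate. Pressed along -y on its square end it slides under the plate; flush, its centre is at x = +65, y = +97, and the finger meets the plate's edge. A packer would stop it half-way.
- shim_far_right_mid (a point): Centre of the far right corner's loose shim: pale wood, 30 (x) by 36 (y) by 5.5 thick, 12 g, flat on the far bearer (underside 24 above the bench), 4 to 10 off the plate's right edge, bevelled nose to the plate. Pressed along +y on its square end it slides under the plate; flush, its centre is at x = +65, y = -97, and the finger meets the plate's edge. A packer would stop it half-way.
- screw_jar: Bystander: small jar, 40 across, 50 high, standing between the two left shims. Origin under its centre.
- leg_offcut: Bystander: reddish wooden block, 36 x 36 x 60 high, standing between the two right shims. Origin under its centre.
- pencil: Bystander: flat red pencil, 165 long, lying on the bench left of the jig. Origin under its centre.
- glue_bottle: Bystander: white bottle, 60 across, 150 high, on the left. Origin under its centre.
- mallet: Bystander: wooden mallet, head 60 x 110 x 75, handle 230, lying on the right. Origin under the head's centre.
- sander: Bystander: grey round palm sander, 124 across, 130 high, on the left. Origin under its centre.
- try_square: Bystander: try square with a 100 stock and a 200 steel blade, lying beyond the jig. Origin under the stock's centre.
There are look-alikes about, which are no part of the job. What is shaped like the part that bears shim_near_left_mid but red is not meant. What is shaped like the part that bears shim_far_left_mid but purple is not meant.

How it is judged (in metres and radians):
On the way, in this order (a step that is already met when the one before it is completed fails the run):
1. the rocking corner has been pressed down with the fingers, at least 3 mm (((z of corner_near_left in the frame of bearers below 0.045 m and contact force between the fingers and jigplate above 1 N) or (z of corner_near_right in the frame of bearers below 0.045 m and contact force between the fingers and jigplate above 1 N) or (z of corner_far_left in the frame of bearers below 0.045 m and contact force between the fingers and jigplate above 1 N) or (z of corner_far_right in the frame of bearers below 0.045 m and contact force between the fingers and jigplate above 1 N))), for 0.05 s.
2. that corner's shim is pressed in, its end flush with the plate's edge within 5 mm (((y of shim_near_left_mid in the frame of bearers between 0.088 and 0.102 m and x of shim_near_left_mid in the frame of bearers between -0.08 and -0.05 m and angle between the y axis of shim_near_left_mid and the y axis of bearers, either way round below 0.26 rad) or (y of shim_near_right_mid in the frame of bearers between -0.102 and -0.088 m and x of shim_near_right_mid in the frame of bearers between -0.08 and -0.05 m and angle between the y axis of shim_near_right_mid and the y axis of bearers, either way round below 0.26 rad) or (y of shim_far_left_mid in the frame of bearers between 0.088 and 0.102 m and x of shim_far_left_mid in the frame of bearers between 0.05 and 0.08 m and angle between the y axis of shim_far_left_mid and the y axis of bearers, either way round below 0.26 rad) or (y of shim_far_right_mid in the frame of bearers between -0.102 and -0.088 m and x of shim_far_right_mid in the frame of bearers between 0.05 and 0.08 m and angle between the y axis of shim_far_right_mid and the y axis of bearers, either way round below 0.26 rad))), for 0.1 s.
3. the shimmed corner is pressed from above with at least 3 N and goes down less than 2 mm (((y of shim_near_left_mid in the frame of bearers between 0.088 and 0.102 m and x of shim_near_left_mid in the frame of bearers between -0.08 and -0.05 m and angle between the y axis of shim_near_left_mid and the y axis of bearers, either way round below 0.26 rad and x of the grasp point in the frame of bearers below -0.025 m and y of the grasp point in the frame of bearers above 0.04 m and z of the grasp point in the frame of bearers above 0.055 m and contact force between the fingers and jigplate above 3 N and z of corner_near_left in the frame of bearers above 0.046 m) or (y of shim_near_right_mid in the frame of bearers between -0.102 and -0.088 m and x of shim_near_right_mid in the frame of bearers between -0.08 and -0.05 m and angle between the y axis of shim_near_right_mid and the y axis of bearers, either way round below 0.26 rad and x of the grasp point in the frame of bearers below -0.025 m and y of the grasp point in the frame of bearers below -0.04 m and z of the grasp point in the frame of bearers above 0.055 m and contact force between the fingers and jigplate above 3 N and z of corner_near_right in the frame of bearers above 0.046 m) or (y of shim_far_left_mid in the frame of bearers between 0.088 and 0.102 m and x of shim_far_left_mid in the frame of bearers between 0.05 and 0.08 m and angle between the y axis of shim_far_left_mid and the y axis of bearers, either way round below 0.26 rad and x of the grasp point in the frame of bearers above 0.025 m and y of the grasp point in the frame of bearers above 0.04 m and z of the grasp point in the frame of bearers above 0.055 m and contact force between the fingers and jigplate above 3 N and z of corner_far_left in the frame of bearers above 0.046 m) or (y of shim_far_right_mid in the frame of bearers between -0.102 and -0.088 m and x of shim_far_right_mid in the frame of bearers between 0.05 and 0.08 m and angle between the y axis of shim_far_right_mid and the y axis of bearers, either way round below 0.26 rad and x of the grasp point in the frame of bearers above 0.025 m and y of the grasp point in the frame of bearers below -0.04 m and z of the grasp point in the frame of bearers above 0.055 m and contact force between the fingers and jigplate above 3 N and z of corner_far_right in the frame of bearers above 0.046 m))), for 0.1 s.
At the end, for the whole second after the job is handed in: The shim of the corner that rocked lies under it with its end flush with the plate's edge (5 mm short to 9 mm deep, within 15 mm sideways and 15 degrees of square); the other three shims lie within 10 mm of where they were; the plate is level again (corners within 1.5 mm) (((y of shim_near_left_mid in the frame of bearers between 0.088 and 0.102 m and x of shim_near_left_mid in the frame of bearers between -0.08 and -0.05 m and angle between the y axis of shim_near_left_mid and the y axis of bearers, either way round below 0.26 rad and distance of each of shim_near_right_mid, shim_far_left_mid, shim_far_right_mid from where it was at the start of the episode below 0.01 m and z of corner_near_left in the frame of bearers between 0.0465 and 0.0495 m and z of corner_near_right in the frame of bearers between 0.0465 and 0.0495 m and z of corner_far_left in the frame of bearers between 0.0465 and 0.0495 m and z of corner_far_right in the frame of bearers between 0.0465 and 0.0495 m) or (y of shim_near_right_mid in the frame of bearers between -0.102 and -0.088 m and x of shim_near_right_mid in the frame of bearers between -0.08 and -0.05 m and angle between the y axis of shim_near_right_mid and the y axis of bearers, either way round below 0.26 rad and distance of each of shim_near_left_mid, shim_far_left_mid, shim_far_right_mid from where it was at the start of the episode below 0.01 m and z of corner_near_left in the frame of bearers between 0.0465 and 0.0495 m and z of corner_near_right in the frame of bearers between 0.0465 and 0.0495 m and z of corner_far_left in the frame of bearers between 0.0465 and 0.0495 m and z of corner_far_right in the frame of bearers between 0.0465 and 0.0495 m) or (y of shim_far_left_mid in the frame of bearers between 0.088 and 0.102 m and x of shim_far_left_mid in the frame of bearers between 0.05 and 0.08 m and angle between the y axis of shim_far_left_mid and the y axis of bearers, either way round below 0.26 rad and distance of each of shim_near_left_mid, shim_near_right_mid, shim_far_right_mid from where it was at the start of the episode below 0.01 m and z of corner_near_left in the frame of bearers between 0.0465 and 0.0495 m and z of corner_near_right in the frame of bearers between 0.0465 and 0.0495 m and z of corner_far_left in the frame of bearers between 0.0465 and 0.0495 m and z of corner_far_right in the frame of bearers between 0.0465 and 0.0495 m) or (y of shim_far_right_mid in the frame of bearers between -0.102 and -0.088 m and x of shim_far_right_mid in the frame of bearers between 0.05 and 0.08 m and angle between the y axis of shim_far_right_mid and the y axis of bearers, either way round below 0.26 rad and distance of each of shim_near_left_mid, shim_near_right_mid, shim_far_left_mid from where it was at the start of the episode below 0.01 m and z of corner_near_left in the frame of bearers between 0.0465 and 0.0495 m and z of corner_near_right in the frame of bearers between 0.0465 and 0.0495 m and z of corner_far_left in the frame of bearers between 0.0465 and 0.0495 m and z of corner_far_right in the frame of bearers between 0.0465 and 0.0495 m))); the robot touches nothing.
It fails at once if a shim is lifted off or knocked off its ledge (height (world z) of any of shim_near_left_mid, shim_near_right_mid, shim_far_left_mid, shim_far_right_mid above 0.04 m or height (world z) of any of shim_near_left_mid, shim_near_right_mid, shim_far_left_mid, shim_far_right_mid below 0.02 m).
It fails at once if a bystander is moved more than 25 mm (distance of any of screw_jar, leg_offcut, pencil, glue_bottle, mallet, sander, try_square from where it was at the start of the episode above 0.025 m).
It also fails if it takes over 61 s, if anything falls off the work surface, if the arm or the gripper's body presses on something with over 40 N, if the wrist force passes 120 N, or if a joint passes its speed limit or range.

### The arm

A 6-joint arm with a two-finger parallel gripper is mounted at the origin on the work surface. World frame = base frame: x ahead of the robot, y to its left, z up, the work surface at z = 0. Lengths are in m, angles in degrees, forces in N, time in s.
With the tool pointing down it reaches from about 0.4 to 0.925 m from the base axis. Payload 3.4 kg.
Tool frame: the origin (TCP) lies midway between the tips of the shut fingers; the grasp point (between the pads) lies 19 mm behind it; z points along the fingers, y is the direction in which the jaws open and shut (so a half turn about z gives the same grasp; the last joint's range is limited). The gripper opens to 85 mm and grips with 20 to 120 N. Pads are 22 mm wide; open, the fingers measure 114 mm over their backs; the gripper's body (76 mm by 85 mm) begins 54 mm behind the grasp point. The pads swing forward as they close: fully open they stand 13 mm farther back than shut.
Start: joints at [-78.638, 17.578, 86.31, -0, 76.112, -4.211], TCP at [0.154, -0.554, 0.231] pointing down, gripper open.
Joint ranges: [-179.03, 179.03], [-60, 130.46], [8.19, 133.38], [-81.62, 261.62], [5.75, 156.47], [-153.77, 153.77]. Speed limits (degrees/s): [147.25, 147.25, 180, 180, 180, 180].

### API

Orientations are given as [roll, pitch, yaw] about the fixed x, y, z axes, in that order (R = Rz(yaw) Ry(pitch) Rx(roll)).
In Python, from workcell import bot gives the robot as it stands.
- The arm moves only by the tool play_rows, never from a script. Its argument "steps" is a list that holds one entry, the list of rows, each a list of 7 numbers: the shift along the tool's x, y, z in m, then the turn, a rotation vector about the tool's x, y, z in rad, then the closure in counts, from 0 (fully open) to 255 (shut). In form: [[[x, y, z, rx, ry, rz, claw], ...]]. A call has 1 to 5 rows; each row is the pose to reach, as a shift and turn from the pose measured when the call began, along the tool's axes at that moment; what a row does not reach only later rows make up. A row lasts 1/8 s, in which the tool goes at most 62.5 mm and 10.7 degrees, less where a joint would pass 70% of its speed; a pose out of reach is approached as far as the arm can. A call with a gripper value outside its range is refused whole. The fingers move at their own pace and stop on an object; "force" is the grip in N (left out, the last holds). Time passes only in rows, so rows that repeat a pose let the fingers close. It gives the time, the measured TCP pose, the force and the opening at its end, in the units of the state.
- bot.get_obs(): the state, without advancing time (a new reading comes with each control period).
- bot.camera(name): name is "scene" or "top"; returns a dict with "color" (400x640x3 uint8, red, green, blue), "intrinsics" (3x3 intrinsics, pixels), "world_to_cam" (4x4, takes a point from world to camera coordinates). Camera axes: x right, y down, z forward; pixel columns grow to the right and rows downward; lengths in m; the calibration is good to about 2 mm. A picture is of the moment at which its call begins. There is no depth.
- bot.job_done(): hands the job in, once; it reports no verdict.
The state is a dict: "time_s": time; "q": joint angles; "joint_velocities": joint speeds; "tau": joint torques, N m; "ee_pos": TCP position; "eef_rot": TCP orientation; "wrist_force": force on the tool from outside, world axes, zero at the start; "moment": the same for the moment, N m; "grip_width": opening from 0.0 (shut) to 1.0 (fully open).
Only numpy, scipy, OpenCV 4.12 (cv2) and the standard library are available. Lean on these libraries where they do the work, as an engineer would, in place of code of your own. Each camera call takes 0.05 s, during which the arm holds its last target. There are 200 camera calls.

## Working session

There is one attempt and no reset: what is moved stays moved. The work goes in short steps, Python scripts to look and compute and a tool call to move; the robot and the scene stay as the last step left them, time stands still between calls to the robot, and variables do not carry over. Pictures are saved under pics/ and viewed, about 8 in all and at most 12, crops included, and the job is handed in when it is done.

Besides the shell and the picture viewer there is one more tool, called after ">>>" by a JSON object that holds its "name" and its "arguments". play_rows: Moves the arm, as the interface text tells. Its arguments: {"type":"object","properties":{"steps":{"type":"array"},"force":{"type":"number"}},"required":["steps"]}

```bash
mkdir -p pics; ls; python3 - <<'E'
from workcell import bot
import cv2
o=bot.get_obs();print(o)
for n in("scene","top"):
    c=bot.camera(n);cv2.imwrite(f"pics/{n}0.png",c["color"][:,:,::-1]);print(c["intrinsics"],c["world_to_cam"])
E
```

```text
pics
{'time_s': 0.0, 'q': array([-7.86391971e+01,  1.76247977e+01,  8.63830617e+01, -1.23768991e-04,
        7.61101139e+01, -4.21098832e+00]), 'joint_velocities': array([ 0.01191961,  0.06838175,  0.05600763,  0.0399655 , -0.00407206,
        0.04923325]), 'tau': array([ 1.86963753e-04, -4.57554638e+01, -2.51919097e+01,  6.08038454e-05,
        1.33004860e-02, -1.20424204e-05]), 'ee_pos': array([ 0.15419915, -0.55322817,  0.23036111]), 'eef_rot': array([-1.79882336e+02, -8.54293824e-03,  1.55718123e+01]), 'wrist_force': array([-0.27812294,  0.05617681,  0.18267605]), 'moment': array([ 0.03865414,  0.00647647, -0.00305047]), 'grip_width': 1.002979012356694}
[[387.52206546   0.         318.49968059]
 [  0.         387.52206546 198.1376477 ]
 [  0.           0.           1.        ]] [[-0.73597633  0.67699461 -0.00414007  0.41508706]
 [ 0.52951038  0.57181086 -0.62661878 -0.28846466]
 [-0.4218502  -0.4633688  -0.77931493  1.51382953]
 [ 0.          0.          0.          1.        ]]
[[408.34050758   0.         319.75853004]
 [  0.         408.34050758 200.86411588]
 [  0.           0.           1.        ]] [[ 0.00231943 -0.99959908  0.02821885  0.00305865]
 [-0.99389812 -0.00541629 -0.1101689   0.5896851 ]
 [ 0.11027757 -0.02779113 -0.99351221  1.21424333]
 [ 0.          0.          0.          1.        ]]
```

View pics/top0.png

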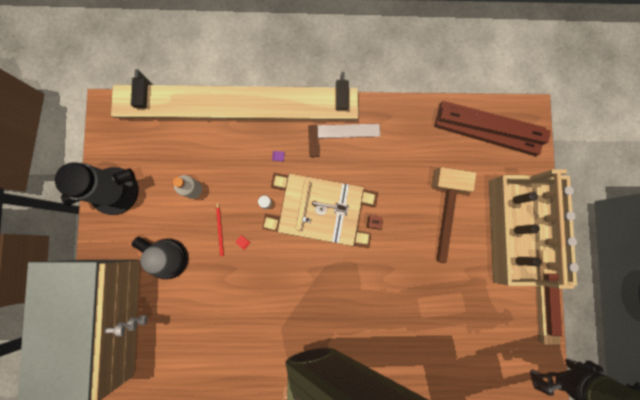

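View pics/scene0.png

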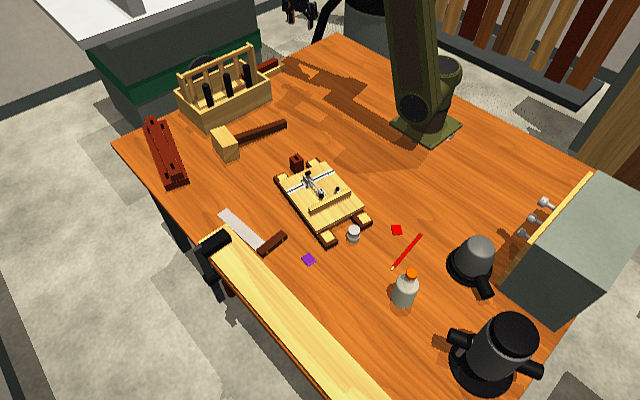

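The top view has the plate at (322,210). The pale shims are far-left (279,182), near-left (270,224), far-right (369,199) and near-right (362,239). The look-alikes are red (242,242) and purple (279,156); both lie on the bench and I'll ignore them. Next, a close crop of both views.

```bash
python3 - <<'E'
import cv2,numpy as np
a=cv2.imread("pics/top0.png")[165:255,250:390];a=cv2.resize(a,None,fx=5.6,fy=5.6,interpolation=cv2.INTER_CUBIC)
for i in range(0,140,10):
    cv2.putText(a,str(250+i),(int(i*5.6),10),0,.35,(0,0,255),1);cv2.line(a,(int(i*5.6),0),(int(i*5.6),504),(0,0,0) ,1) if i%20==0 else 0
for i in range(0,90,10):
    cv2.putText(a,str(165+i),(0,int(i*5.6)+4),0,.35,(0,0,255),1);cv2.line(a,(0,int(i*5.6)),(784,int(i*5.6)),(0,0,0),1) if i%20==0 else 0
cv2.imwrite("pics/c1.png",a)
E
```

```text
(no output)
```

View pics/c1.png

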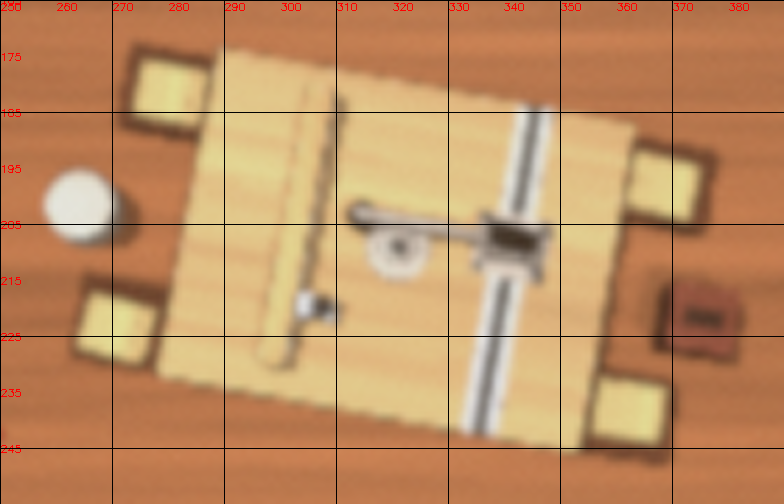

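The crop shows the four plate corners at crop pixels (220,47), (638,123), (582,453) and (157,376), with the pale shims on all four ledges. The jar and offcut stand between them.

```bash
cat > h.py <<'E'
import numpy as np
from scipy.optimize import least_squares
from scipy.spatial.transform import Rotation as R
from workcell import bot
K=np.array([[408.34050758,0,319.75853004],[0,408.34050758,200.86411588],[0,0,1]])
T=np.array([[0.00231943,-0.99959908,0.02821885,0.00305865],[-0.99389812,-0.00541629,-0.1101689,0.5896851],[0.11027757,-0.02779113,-0.99351221,1.21424333],[0,0,0,1]])
def back(u,v,z):
    d=T[:3,:3].T@np.linalg.inv(K)@[u,v,1]; c=-T[:3,:3].T@T[:3,3]
    return c+d*(z-c[2])/d[2]
E
python3 - <<'E'
from h import *
px=lambda X,Y:(250+(X+.5)/5.6-.5,165+(Y+.5)/5.6-.5)
L=[(.09,.115),(.09,-.115),(-.09,-.115),(-.09,.115)]
W=np.array([back(*px(*p),.048)[:2] for p in [(220,47),(638,123),(582,453),(157,376)]])
L=np.array(L)
rot=lambda a:np.array([[np.cos(a),-np.sin(a)],[np.sin(a),np.cos(a)]])
s=least_squares(lambda p:(L@rot(p[2]).T+p[:2]-W).ravel(),[.5,0,-.1]);p=s.x
print("pose",p[:2],np.degrees(p[2]),"res mm",(s.fun*1e3).round(1))
for n,X,z in[("FL",(170,92),.0295),("NL",(117,327),.0295),("FR",(664,186),.0295),("NR",(630,410),.0295),("jar",(80,205),.05),("off",(702,315),.06)]:
    w=back(*px(*X),z)[:2];print(n,w.round(4),((w-p[:2])@rot(p[2])*1e3).round(1))
for n,l in [("NL",(-.075,.1)),("NR",(-.075,-.1)),("FL",(.075,.1)),("FR",(.075,-.1))]:print(n,(rot(p[2])@l+p[:2]).round(4))
E
```

```text
pose [0.56350275 0.00211534] -10.060167250117534 res mm [-0.3 -0.  -0.4  0.2  0.3 -0.   0.3 -0.2]
FL [0.6506 0.1276] [ 63.9 138.8]
NL [0.5217 0.1546] [-67.8 142.8]
FR [ 0.6003 -0.1435] [  61.7 -137. ]
NR [ 0.4778 -0.1237] [ -62.5 -138.9]
jar [0.5858 0.1735] [ -8.  172.6]
off [ 0.5276 -0.1586] [  -7.3 -164.5]
NL [0.5071 0.1137]
NR [ 0.4722 -0.0832]
FL [0.6548 0.0875]
FR [ 0.6199 -0.1094]
```

>>> {"name": "play_rows", "arguments": {"steps": [[[0.043,-0.037,0,0,0,-0.11,255],[0.086,-0.074,0,0,0,-0.22,255],[0.13,-0.11,0,0,0,-0.34,255],[0.173,-0.147,0,0,0,-0.45,255],[0.216,-0.184,0,0,0,-0.56,255]]], "force": 60}}

```text
time_s: 0.72
ee_pos: [0.3135, -0.3163, 0.2306]
eef_rot: [-179.9, -0.1, 47.8]
wrist_force: [0.6, -0.3, 0.3]
grip_width: 0.001
```

```bash
cat >> h.py <<'E'
B=np.eye(4);B[:3,:3]=R.from_euler('z',-10.06,degrees=True).as_matrix();B[:2,3]=.5635,.0021
def st():
    o=bot.get_obs();b=B[:3,:3].T@(o["ee_pos"]-B[:3,3])
    print("t",round(o["time_s"],2),"bearer mm",(b*1e3).round(1),"rot",o["eef_rot"].round(1),"F(bearer)",(B[:3,:3].T@o["wrist_force"]).round(2),"grip",round(o["grip_width"],2),"q",o["q"].round(0)); return o
def rel(x,y,z):
    "tool shift and turn to bearer-frame target (mm), tool yaw 90 in bearer frame"
    o=bot.get_obs();Rt=R.from_euler('xyz',o["eef_rot"],degrees=True)
    w=B[:3,:3]@(np.array([x,y,z])/1e3)+B[:3,3]
    G=R.from_euler('xyz',[180,0,79.94],degrees=True)
    print("to",(x,y,z),"shift",Rt.inv().apply(w-o["ee_pos"]).round(4),"turn",(Rt.inv()*G).as_rotvec().round(3))
E
python3 -c "
from h import *
st();rel(-75,-100,90)"
```

```text
t 0.72 bearer mm [-190.6 -357.2  230.6] rot [-1.799e+02 -1.000e-01  4.780e+01] F(bearer) [ 0.6  -0.17  0.32] grip 0.0 q [-51.   7. 101.   0.  72.  -9.]
to (-75, -100, 90) shift [ 0.2791 -0.0385  0.141 ] turn [-0.001 -0.002 -0.56 ]
```

>>> {"name": "play_rows", "arguments": {"steps": [[[0.056,-0.008,0.005,0,0,-0.11,255],[0.112,-0.015,0.02,0,0,-0.22,255],[0.167,-0.023,0.05,0,0,-0.34,255],[0.223,-0.031,0.08,0,0,-0.45,255],[0.279,-0.0385,0.12,0,0,-0.56,255]]]}}

```text
time_s: 1.35
ee_pos: [0.4694, -0.0878, 0.1156]
eef_rot: [179.9, -0.1, 80.2]
wrist_force: [1.0, -0.5, 0.3]
grip_width: 0.0
```

>>> {"name": "play_rows", "arguments": {"steps": [[[0,0,0,0,0,0,255],[0,0,0,0,0,0,255]]]}}

```text
time_s: 1.6
ee_pos: [0.469, -0.0877, 0.1154]
eef_rot: [-180.0, -0.1, 80.2]
wrist_force: [-0.0, -0.3, 0.0]
grip_width: 0.0
```

```bash
python3 -c "
from h import *
st();rel(-75,-100,60)"
```

```text
t 1.6 bearer mm [ -77.3 -105.   115.4] rot [-1.80e+02 -1.00e-01  8.02e+01] F(bearer) [ 0.05 -0.27  0.01] grip 0.0 q [-16.  17. 107.   0.  56.  -6.]
to (-75, -100, 60) shift [0.0049 0.0024 0.0554] turn [-0.    -0.001  0.004]
```

>>> {"name": "play_rows", "arguments": {"steps": [[[0.005,0.002,0.03,0,0,0,255],[0.005,0.002,0.055,0,0,0,255],[0.005,0.002,0.064,0,0,0,255],[0.005,0.002,0.065,0,0,0,255],[0.005,0.002,0.066,0,0,0,255]]]}}

```text
time_s: 2.22
ee_pos: [0.4725, -0.0838, 0.0504]
eef_rot: [179.9, -0.1, 80.1]
wrist_force: [-0.9, -0.2, -0.4]
grip_width: 0.0
```

>>> {"name": "play_rows", "arguments": {"steps": [[[0,0,0.001,0,0,0,255],[0,0,0.002,0,0,0,255],[0,0,0.002,0,0,0,255]]]}}

```text
time_s: 2.6
ee_pos: [0.4727, -0.0838, 0.0486]
eef_rot: [179.9, -0.1, 80.1]
wrist_force: [1.5, 0.2, -0.2]
grip_width: -0.001
```

>>> {"name": "play_rows", "arguments": {"steps": [[[0,0,0.001,0,0,0,255],[0,0,0.002,0,0,0,255],[0,0,0.002,0,0,0,255]]]}}

```text
time_s: 2.98
ee_pos: [0.4727, -0.0838, 0.0474]
eef_rot: [179.8, -0.1, 80.2]
wrist_force: [-2.6, 0.4, 10.6]
grip_width: 0.006
```

>>> {"name": "play_rows", "arguments": {"steps": [[[0,0,0.001,0,0,0,255],[0,0,0.002,0,0,0,255],[0,0,0.002,0,0,0,255]]]}}

```text
time_s: 3.35
ee_pos: [0.4727, -0.0839, 0.0472]
eef_rot: [179.8, -0.0, 80.2]
wrist_force: [-5.1, 0.7, 19.5]
grip_width: 0.0
```

Near right is firm: it held at 47.2 mm under 20 N. Now the near left corner, lifting over the fence.

>>> {"name": "play_rows", "arguments": {"steps": [[[0,0,-0.05,0,0,0,255],[0.05,0,-0.06,0,0,0,255],[0.105,0,-0.06,0,0,0,255],[0.16,0,-0.06,0,0,0,255],[0.2,0,-0.055,0,0,0,255]]]}}

```text
time_s: 3.98
ee_pos: [0.5073, 0.1155, 0.1026]
eef_rot: [179.7, -0.1, 80.2]
wrist_force: [1.3, -0.4, 0.3]
grip_width: -0.004
```

>>> {"name": "play_rows", "arguments": {"steps": [[[0,0,0.01,0,0,0,255]]]}}

```text
time_s: 4.1
ee_pos: [0.5083, 0.1182, 0.0927]
eef_rot: [179.6, -0.1, 80.5]
wrist_force: [-0.9, -0.1, 0.0]
grip_width: 0.003
```

```bash
python3 -c "
from h import *
st();rel(-75,100,49)"
```

```text
t 4.1 bearer mm [-74.6 104.6  92.7] rot [ 1.796e+02 -1.000e-01  8.050e+01] F(bearer) [-0.82 -0.29  0.02] grip 0.0 q [  8.  22. 103.   0.  54.  18.]
to (-75, 100, 49) shift [-0.0047 -0.0007  0.0437] turn [ 0.007 -0.002  0.009]
```

>>> {"name": "play_rows", "arguments": {"steps": [[[-0.005,-0.001,0.025,0,0,0,255],[-0.005,-0.001,0.04,0,0,0,255],[-0.005,-0.001,0.044,0,0,0,255],[-0.005,-0.001,0.045,0,0,0,255],[-0.005,-0.001,0.046,0,0,0,255]]]}}

```text
time_s: 4.72
ee_pos: [0.5074, 0.1132, 0.0472]
eef_rot: [179.5, -0.2, 80.4]
wrist_force: [-0.6, -0.0, 0.1]
grip_width: -0.002
```

>>> {"name": "play_rows", "arguments": {"steps": [[[0,0,0.001,0,0,0,255],[0,0,0.002,0,0,0,255],[0,0,0.002,0,0,0,255]]]}}

```text
time_s: 5.1
ee_pos: [0.5077, 0.1133, 0.0455]
eef_rot: [179.5, -0.2, 80.4]
wrist_force: [-0.8, -0.9, 2.0]
grip_width: 0.005
```

>>> {"name": "play_rows", "arguments": {"steps": [[[0,0,0.001,0,0,0,255],[0,0,0.002,0,0,0,255],[0,0,0.002,0,0,0,255]]]}}

```text
time_s: 5.48
ee_pos: [0.5076, 0.1135, 0.0435]
eef_rot: [179.5, -0.2, 80.4]
wrist_force: [-1.0, 1.7, 3.5]
grip_width: 0.001
```

>>> {"name": "play_rows", "arguments": {"steps": [[[0,0,0.001,0,0,0,255],[0,0,0.002,0,0,0,255],[0,0,0.002,0,0,0,255]]]}}

```text
time_s: 5.85
ee_pos: [0.5076, 0.1136, 0.0422]
eef_rot: [179.5, -0.2, 80.4]
wrist_force: [-4.2, 0.6, 10.0]
grip_width: 0.0
```

Near left is the rocking corner: it went down 6 mm at about 3.5 N. Its shim is at about (-68, 143), so I'm moving outside it.

>>> {"name": "play_rows", "arguments": {"steps": [[[0,0,-0.03,0,0,0,255],[0.03,0.004,-0.045,-0.005,0,0,255],[0.07,0.008,-0.045,-0.008,0,0,255],[0.088,0.008,-0.04,-0.008,0,0,255],[0.088,0.008,-0.03,-0.008,0,0,255]]]}}

```text
time_s: 6.48
ee_pos: [0.5299, 0.1997, 0.0718]
eef_rot: [179.0, -0.2, 80.6]
wrist_force: [-0.3, 1.3, -0.2]
grip_width: 0.001
```

```bash
python3 - <<'E'
from h import *
import cv2
st();rel(-67,186,26)
c=bot.camera("scene")["color"][:,:,::-1];t=bot.camera("top")["color"][:,:,::-1]
a=cv2.resize(c[150:260,260:400],(784,616)[:2]);b=cv2.resize(t[165:255,230:370],(784,504))
cv2.imwrite("pics/c2.png",cv2.resize(np.hstack([a[:504],b]),(800,260)))
E
```

```text
t 6.47 bearer mm [-67.6 188.7  71.8] rot [179.   -0.2  80.6] F(bearer) [-0.53  1.23 -0.16] grip 0.0 q [ 17.  26. 100.  -0.  54.  26.]
to (-67, 186, 26) shift [-0.0028 -0.0002  0.0458] turn [ 0.017 -0.003  0.011]
```

View pics/c2.png

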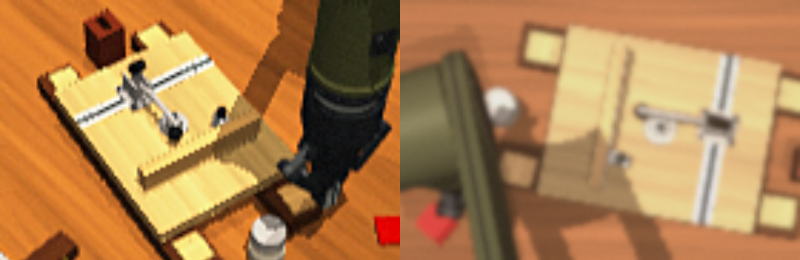

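The crop shows the gripper standing outside the near-left shim. The jar is clear and the other shims haven't moved. Descending, then pushing along -y.

>>> {"name": "play_rows", "arguments": {"steps": [[[-0.002,0,0.02,0.017,0,0.01,255],[-0.002,0,0.038,0.017,0,0.01,255],[-0.002,0,0.045,0.017,0,0.01,255],[-0.002,0,0.0455,0.017,0,0.01,255]]]}}

```text
time_s: 7.08
ee_pos: [0.5272, 0.1948, 0.0237]
eef_rot: [-179.6, 0.0, 79.8]
wrist_force: [-0.3, -0.1, 0.1]
grip_width: -0.001
```

```bash
python3 -c "
from h import *
st();rel(-67,130,26)"
```

```text
t 7.08 bearer mm [-69.4 183.4  23.7] rot [-179.6    0.    79.8] F(bearer) [-0.3  -0.11  0.1 ] grip -0.0 q [ 16.  30. 101.   0.  49.  26.]
to (-67, 130, 26) shift [-0.0534  0.0025 -0.0022] turn [-0.007  0.001 -0.002]
```

>>> {"name": "play_rows", "arguments": {"steps": [[[0,0.002,-0.003,-0.004,0,0,255],[0,0.002,-0.003,-0.004,0,0,255],[0,0.002,-0.003,-0.004,0,0,255]]]}}

```text
time_s: 7.45
ee_pos: [0.5295, 0.1946, 0.0273]
eef_rot: [-179.9, 0.0, 79.9]
wrist_force: [-0.1, -0.7, -0.8]
grip_width: -0.003
```

```bash
python3 -c "
from h import *
st();rel(-67,130,26)"
```

```text
t 7.45 bearer mm [-67.1 183.6  27.3] rot [-179.9    0.    79.9] F(bearer) [ 0.06 -0.75 -0.77] grip -0.0 q [ 16.  30. 101.   0.  49.  26.]
to (-67, 130, 26) shift [-0.0536  0.0002  0.0014] turn [-0.002  0.    -0.002]
```

>>> {"name": "play_rows", "arguments": {"steps": [[[-0.003,0,0.001,0,0,0,255],[-0.006,0,0.001,0,0,0,255],[-0.01,0,0.001,0,0,0,255],[-0.014,0,0.001,0,0,0,255],[-0.018,0,0.001,0,0,0,255]]]}}

```text
time_s: 8.07
ee_pos: [0.5263, 0.1766, 0.0264]
eef_rot: [-179.9, 0.0, 79.8]
wrist_force: [0.8, 0.5, -0.1]
grip_width: 0.003
```

>>> {"name": "play_rows", "arguments": {"steps": [[[-0.004,0,0,0,0,0,255],[-0.008,0,0,0,0,0,255],[-0.012,0,0,0,0,0,255],[-0.016,0,0,0,0,0,255]]]}}

```text
time_s: 8.57
ee_pos: [0.5234, 0.1606, 0.0264]
eef_rot: [-179.9, 0.0, 79.8]
wrist_force: [0.1, 0.4, 0.6]
grip_width: -0.005
```

```bash
python3 -c "
from h import *
st();rel(-67,130,26)"
```

```text
t 8.57 bearer mm [-67.1 149.   26.4] rot [-179.9    0.    79.8] F(bearer) [-0.01  0.38  0.62] grip -0.0 q [ 13.  29. 103.   0.  48.  23.]
to (-67, 130, 26) shift [-0.019   0.0002  0.0004] turn [-0.002  0.    -0.002]
```

>>> {"name": "play_rows", "arguments": {"steps": [[[-0.003,0,0,0,0,0,255],[-0.006,0,0,0,0,0,255],[-0.009,0,0,0,0,0,255],[-0.012,0,0,0,0,0,255],[-0.015,0,0,0,0,0,255]]]}}

```text
time_s: 9.2
ee_pos: [0.5208, 0.1456, 0.0264]
eef_rot: [-179.9, 0.0, 79.8]
wrist_force: [0.0, 0.1, -0.6]
grip_width: 0.002
```

>>> {"name": "play_rows", "arguments": {"steps": [[[-0.002,0,0,0,0,0,255],[-0.004,0,0,0,0,0,255],[-0.005,0,0,0,0,0,255]]]}}

```text
time_s: 9.57
ee_pos: [0.5199, 0.1406, 0.0263]
eef_rot: [-179.9, -0.0, 79.8]
wrist_force: [-0.6, 1.8, 0.7]
grip_width: -0.001
```

```bash
python3 -c "
from h import *
st()"
```

```text
t 9.57 bearer mm [-67.2 128.7  26.3] rot [-179.9   -0.    79.8] F(bearer) [-0.9   1.69  0.66] grip -0.0 q [ 11.  28. 105.   0.  47.  21.]
```

>>> {"name": "play_rows", "arguments": {"steps": [[[-0.001,0,0,0,0,0,255],[-0.002,0,0,0,0,0,255],[-0.003,0,0,0,0,0,255],[-0.003,0,0,0,0,0,255]]]}}

```text
time_s: 10.07
ee_pos: [0.5199, 0.1405, 0.0267]
eef_rot: [-179.9, -0.3, 79.7]
wrist_force: [-0.2, 11.0, 0.4]
grip_width: -0.003
```

>>> {"name": "play_rows", "arguments": {"steps": [[[-0.001,0,0,0,0,0,255],[-0.002,0,0,0,0,0,255],[-0.002,0,0,0,0,0,255]]]}}

```text
time_s: 10.45
ee_pos: [0.5199, 0.1406, 0.0269]
eef_rot: [-179.9, -0.5, 79.7]
wrist_force: [0.6, 9.6, -1.5]
grip_width: -0.003
```

Stopped at y=128.7 with 10 N, which should be the plate's edge. Backing off and lifting to look.

>>> {"name": "play_rows", "arguments": {"steps": [[[0.01,0,0,0,0,0,255],[0.02,0,-0.005,0,0,0,255],[0.03,0,-0.04,0,0,0,255],[0.05,-0.04,-0.09,0,0,0,255],[0.08,-0.08,-0.12,0,0,0,255]]]}}

```text
time_s: 11.08
ee_pos: [0.4562, 0.233, 0.1496]
eef_rot: [179.9, -0.5, 79.5]
wrist_force: [0.2, 1.4, 0.4]
grip_width: -0.002
```

```bash
python3 - <<'E'
from h import *
import cv2
st()
c=bot.camera("scene")["color"][:,:,::-1];t=bot.camera("top")["color"][:,:,::-1]
a=cv2.resize(c[195:255,310:390],(400,300),interpolation=2);b=cv2.resize(t[195:255,250:330],(400,300),interpolation=2)
cv2.imwrite("pics/c3.png",np.hstack([a,b]))
E
```

```text
t 11.07 bearer mm [-146.   208.6  149.6] rot [179.9  -0.5  79.5] F(bearer) [-0.01  1.4   0.37] grip -0.0 q [ 22.  17. 101.   0.  62.  32.]
```

View pics/c3.png

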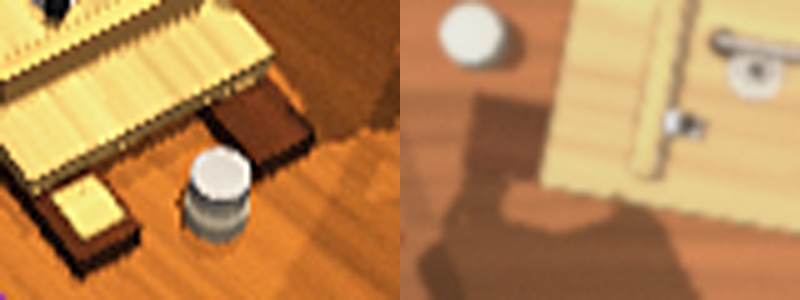

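Both views show the near-left ledge bare. The shim end sits at the plate's edge (top crop at about (548,150)), and the jar hasn't moved. Now pressing the corner again.

```bash
python3 -c "
from h import *
rel(-75,100,70)"
```

```text
to (-75, 100, 70) shift [-0.1121  0.0732  0.0803] turn [ 0.003 -0.012 -0.001]
```

>>> {"name": "play_rows", "arguments": {"steps": [[[-0.05,0.033,0.01,0,-0.006,0,255],[-0.1,0.066,0.04,0,-0.012,0,255],[-0.112,0.073,0.07,0,-0.012,0,255],[-0.112,0.073,0.09,0,-0.012,0,255],[-0.112,0.073,0.097,0,-0.012,0,255]]]}}

```text
time_s: 11.8
ee_pos: [0.5063, 0.1131, 0.0518]
eef_rot: [180.0, 0.1, 79.8]
wrist_force: [0.1, 0.4, -0.1]
grip_width: 0.002
```

>>> {"name": "play_rows", "arguments": {"steps": [[[0,0,0.001,0,0,0,255],[0,0,0.001,0,0,0,255]]]}}

```text
time_s: 12.05
ee_pos: [0.5067, 0.1134, 0.0513]
eef_rot: [179.9, 0.1, 79.9]
wrist_force: [-0.1, 0.5, 0.7]
grip_width: 0.002
```

```bash
python3 -c "
from h import *
st();rel(-75,100,47)"
```

```text
t 12.05 bearer mm [-75.3  99.6  51.3] rot [1.799e+02 1.000e-01 7.990e+01] F(bearer) [-0.17  0.45  0.68] grip 0.0 q [  8.  25. 106.  -0.  49.  18.]
to (-75, 100, 47) shift [0.0004 0.0003 0.0043] turn [ 0.001  0.001 -0.001]
```

>>> {"name": "play_rows", "arguments": {"steps": [[[0,0,0.001,0,0,0,255],[0,0,0.002,0,0,0,255],[0,0,0.003,0,0,0,255],[0,0,0.004,0,0,0,255],[0,0,0.004,0,0,0,255]]]}}

```text
time_s: 12.68
ee_pos: [0.5068, 0.1134, 0.0476]
eef_rot: [179.9, 0.1, 79.9]
wrist_force: [-1.2, -0.4, 4.4]
grip_width: 0.001
```

>>> {"name": "play_rows", "arguments": {"steps": [[[0,0,0.001,0,0,0,255],[0,0,0.001,0,0,0,255]]]}}

```text
time_s: 12.92
ee_pos: [0.5068, 0.1134, 0.0475]
eef_rot: [179.9, 0.0, 79.9]
wrist_force: [-1.7, -0.0, 10.4]
grip_width: 0.004
```

Firm at 47.5 mm under 10 N. Withdrawing, then measuring whether the shim is flush.

>>> {"name": "play_rows", "arguments": {"steps": [[[0,0,-0.03,0,0,0,255],[0.02,-0.03,-0.07,0,0,0,255],[0.05,-0.07,-0.11,0,0,0,255],[0.08,-0.11,-0.14,0,0,0,255],[0.08,-0.13,-0.15,0,0,0,255]]]}}

```text
time_s: 13.55
ee_pos: [0.3921, 0.2172, 0.1991]
eef_rot: [179.7, -0.1, 80.0]
wrist_force: [-0.1, -0.3, 0.7]
grip_width: 0.005
```

```bash
python3 - <<'E'
from h import *
import cv2
st()
cs=bot.camera("scene");ct=bot.camera("top")
# rectify a 'bearer' plane view at shim-top height (z 29.5), x -90..-40 down, y 95..175; 5 px/mm
def rect(c,z,x0,x1,y0,y1,s):
    Y,X=np.meshgrid(np.arange(y0,y1,1/s),np.arange(x0,x1,1/s))
    P=B[:3,:3]@np.stack([X.ravel()/1e3,Y.ravel()/1e3,np.full(X.size,z)])+B[:3,3:]
    M=c["world_to_cam"];q=c["intrinsics"]@(M[:3,:3]@P+M[:3,3:]);q=(q[:2]/q[2]).astype(np.float32)
    return cv2.remap(c["color"],q[0].reshape(X.shape),q[1].reshape(X.shape),cv2.INTER_CUBIC)[:,:,::-1]
for n,c in(("scene",cs),("top",ct)):
    for z in(.048,.0295):
        im=rect(c,z,-100,-10,95,175,1)
        for a,b in((-78,-54),(-35,-15)):
            g=im[a+100:b+100].mean((0,2));print(n,z,(a,b),"edge y:",95+np.argmin(np.diff(cv2.GaussianBlur(g[None],(0,0),1)[0])),g[::4].round(0).astype(int))
cv2.imwrite("pics/c4.png",np.hstack([cv2.resize(rect(cs,.0295,-100,110,90,180,2),(360,600)),cv2.resize(rect(ct,.0295,-100,110,90,180,2),(360,600))]))
E
```

```text
t 13.55 bearer mm [-206.3  181.9  199.1] rot [ 1.797e+02 -1.000e-01  8.000e+01] F(bearer) [-0.04 -0.28  0.7 ] grip 0.0 q [ 24.   9. 103.  -0.  67.  34.]
scene 0.048 (-78, -54) edge y: 120 [195 196 196 196 197 204 180  70 107 104  59  68  70  71  69  70  72  74
  71  73]
scene 0.048 (-35, -15) edge y: 120 [191 191 190 191 191 199 169  73  91  38  34  52  55  51  49  45  71 109
 130 148]
scene 0.0295 (-78, -54) edge y: 109 [193 194 199 200  94  92 123  68  59  68  68  66  67  68  68  65  67  68
  69  66]
scene 0.0295 (-35, -15) edge y: 109 [191 192 198 189  83  83  63  37  64  93  88  82  82 110 177 199 216 222
 223 225]
top 0.048 (-78, -54) edge y: 116 [190 190 190 191 188 158  98  84  83  83  82  83  83  82  83  82  85 100
 119 123]
top 0.048 (-35, -15) edge y: 115 [186 185 185 185 184 166 132 134 137 136 135 129 117 111 112 118 135 155
 171 177]
top 0.0295 (-78, -54) edge y: 117 [190 190 190 190 190 175 117  84  84  83  83  83  83  83  83  83  83  90
 109 122]
top 0.0295 (-35, -15) edge y: 117 [186 186 185 186 185 176 141 132 136 136 136 133 125 116 114 116 123 140
 157 168]
```

View pics/c4.png

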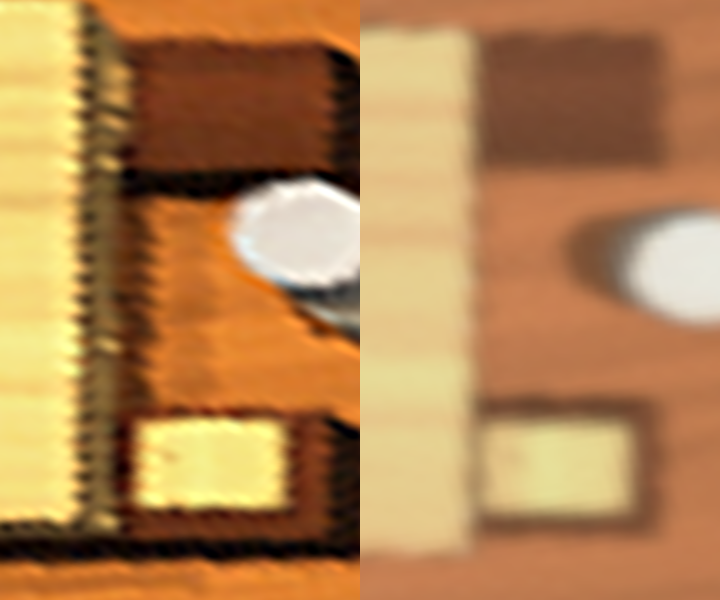

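The rectified views (scene left, top right) show the shim's end in line with the plate's edge (116 against 115 mm). The far-left shim and the jar are in place. Handing in.

```bash
python3 -c "
from workcell import bot
print(bot.job_done())"
```

```text
the job is handed in; nothing more can be done
None
```

The near left corner was the one that rocked. I pressed its shim in flush, and the corner is now firm. I handed the job in at about 14 s; it reports no verdict.

- **Finding the corner:** Near right held at 47.2 mm under 20 N. Near left sank 6 mm at about 3.5 N. With the rocking corner found, I did not press the two far corners.
- **Pushing the shim:** I slid it along -y until the fingers stopped hard at about 10 N. They stopped about 3 mm further out than I expected, with the tool at y = 128.7 mm. So I checked the pictures: the end lines up with the plate's edge to about 1 mm.
- **Pressing again:** The corner held at 47.5 mm under 10 N.
- **Other things on the bench:** The last picture shows the far left shim and the jar in place. I did not measure the two right-hand shims or the other bystanders again, but the arm touched none of them. Nothing disagreed in the last checks.

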